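# Fish the soap holder's nut out from under the rattan shelf

### The job

The thumb nut of the soap holder's clamp has dropped and lies under the low rattan shelf. Reach in under the shelf from the front with the turned-down end of the flat bamboo scraper, drag the nut out in front of the shelf with it, lay the scraper flat on the ledge again in front of the shelf with its turned-down ends downward, and put the nut in the coconut-wood bowl. Leave the bowl standing, and do not shove the shelf or disturb the jar, the hairbrush and the dipper.

Things in the scene. Friction and masses are not known exactly. Their poses are not given: they have to be found in the camera images.
- shelf: low rattan shelf fixed on the tiled ledge, 170 mm deep (its x) by 420 wide (its y). Origin on the ledge under its centre; x points from the open front (x = -85, robot side) to the back, y along its length, z up. Slats 80 to 96 above the ledge, 9 wide, gaps 18; four legs 23 thick at x = +-70, y = +-200; open below on all sides
- shelf_front (a point): middle of the lower front edge of the shelf, 80 mm above the ledge; same axes as the shelf
- bar_mid (a point): middle of the shelf's hanging bar, a fixed rattan rod 16 mm thick along the shelf's y, 205 above the ledge and 35 in front of the shelf's front edge, as wide as the shelf, carried by a bent cane at each end (y = +-200); same axes as the shelf. It overhangs the way in under the shelf
- soap_holder (a point): steel soap holder with a bar of soap, clamped fast outside the shelf's +y end: 90 mm (x) x 120 (y), 104 to 133 above the ledge; this point is the centre of its underside, same axes as the shelf. Its clamp reaches under the slats down to 52 above the ledge, only within 30 of the shelf's +y end. Leave alone
- scraper_mid (a point): flat bamboo scraper, loose, about 60 g: strip 166 mm long (its x), 24 wide (its y), 10 thick, both ends turned down 20, so that it rests on its ends with the strip 20 to 30 above the ledge. This point is the middle of the strip, 25 above the ledge at rest; x points along the strip to the wide lip, z up as found. The other end is 24 wide, turned down at x = -77 to -83
- scraper_lip (a point): inner face of the scraper's wide lip, which does the dragging: 77 mm along +x from the scraper's middle and 10 below it, half-way up the 30 high lip. The lip is 6 thick (outer face 6 farther along +x); two wings slanted back towards the other end make it about 64 wide and reach 12 back from its inner face. Axes as scraper_mid
- nut_mid (a point): round steel thumb nut, a disc 26 mm in diameter and 14 high, about 40 g, lying flat on the ledge 55 to 80 inside the shelf's front edge; centre of the nut, 7 above the ledge; z up
- bowl: coconut-wood bowl standing loose on the ledge in front of the shelf, to the left or right, open on top: rim 130 mm across and 50 high, wall 5, about 300 g. Origin at the centre of its underside, z up
- jar: white ceramic jar with lid, 72 mm across and 95 high, standing loose on the shelf; origin at the centre of its underside. Leave alone
- brush: brown plastic hairbrush, 200 mm long (its y), 62 wide, 30 high, lying loose on the shelf, bristles up; origin at the underside below the middle. Leave alone
- dipper: blue plastic dipper standing loose on the ledge by the shelf's -y end: a beaker 136 mm across and 105 high, its handle reaching out 195 along its x; origin at the centre of its underside. Leave alone
Mind the look-alikes: they are no part of the job. What is shaped like the part that bears scraper_mid but orange, pink or turquoise is not meant.

How it is judged:
By the outcome, as a careful person would: the job done as asked, in the order asked, and still so for the second after the job is handed in, with the robot touching nothing.
It also fails if it takes over 67 s, if anything falls off the work surface, if the arm or the gripper's body presses on something with over 40 N, if the wrist force passes 120 N, or if a joint passes its speed limit or range.

### The arm

A 6-joint arm with a two-finger parallel gripper is mounted at the origin on the work surface. World frame = base frame: x ahead of the robot, y to its left, z up, the work surface at z = 0. Lengths are in m, angles in degrees, forces in N, time in s.
With the tool pointing down it reaches from about 0.4 to 0.825 m from the base axis. Payload 7 kg.
Tool frame: the origin (TCP) lies midway between the tips of the shut fingers; the grasp point (between the pads) lies 19 mm behind it; z points along the fingers, y is the line along which they close (so a half turn about z gives the same grasp; the last joint's range is limited). The gripper opens to 88 mm and grips with 3 to 60 N. Pads are 19 mm wide; open, the fingers measure 130 mm over their backs; the gripper's body (78 mm by 193 mm) begins 47 mm behind the grasp point.
Start: joints at [82.97, 20.546, 0.682, 0, -70.136, -16.507], TCP at [0.27, 0.619, 0.227] pointing down, gripper open.
Joint ranges: [-176.03, 176.03], [-82.01, 121.73], [-58.28, 71.71], [-173.87, 95.51], [-174.79, -0.11], [-173.66, 173.66]. Speed limits (degrees/s): [136.94, 136.94, 172.46, 180, 180, 180].

### API

Orientations are given as [roll, pitch, yaw] about the fixed x, y, z axes, in that order (R = Rz(yaw) Ry(pitch) Rx(roll)).
In Python, from plant import r gives the robot as it stands.
- The arm moves only by the tool drive_tool, never from a script. Its argument "commands" is a list of rows, each an object of numbers: "hand": the closure, from 0 (fully open) to 1 (shut); "tx", "ty", "tz": the shift along the world's x, y, z scaled (see below); "turn": the turn about the world's z scaled (see below). A call has 1 to 10 rows; each row is the pose to reach, as a shift and turn from the pose commanded when the call began; what a row does not reach only later rows make up. The controller multiplies each number of a shift by 0.6 m and each number of a turn by 90 degrees. A row lasts 1/10 s, in which the tool goes at most 50 mm and 8.59 degrees, less where a joint would pass 70% of its speed; a pose out of reach is approached as far as the arm can. A call with a number of a shift or a turn outside -1 to 1 is refused whole. A call with a gripper value outside its range is refused whole. The fingers move at their own pace and stop on an object; "grip_force" is the grip in N (left out, the last holds). Time passes only in rows, so rows that repeat a pose let the fingers close. It gives the time, the measured TCP pose, the force, the opening and the grip force at its end, in the units of the state.
- r.get_state(): the state, without advancing time (a new reading comes with each control period).
- r.capture(name): name is "scene" or "top" or "wrist"; returns a dict with "frame" (480x640x3 uint8, red, green, blue), "fx", "fy", "cx", "cy" (pixels), "D" ([k1, k2, p1, p2, k3] as OpenCV has them; the pictures are not rectified), "world_from_camera" (4x4, takes a point from camera to world coordinates); the wrist camera has in their place "T_tool_cam" (4x4, takes a point from camera to tool coordinates, whose origin is the TCP and whose axes are the flange's). Camera axes: x right, y down, z forward; pixel columns grow to the right and rows downward; lengths in m; the calibration is good to about 2 mm. A picture is of the moment at which its call begins: read the wrist's pose just before it. There is no depth.
- r.close_job(): hands the job in; it is judged then, once.
Trained networks look in the newest picture that a camera, given by its name, has taken for a name from the list of things; names that differ only in an ending like _2 or _b are one class to them, and where a whole thing is asked for, a point or a joint stands for the part that bears it (a point fixed in the world has none). Each returns a list of dicts, best first, with "score" (0 to 1); they miss things now and then, are a little off and sometimes report something else, mostly with a low value. They report only what shows in the picture. A call takes as long as a camera call. They do not tell look-alikes from the thing itself.
- r.trace(label, camera): "pixels" (480x640 bool, what is visible of it) and "extent" ([left, top, right, bottom] in pixels, round what is visible of it).
The state is a dict: "time_s": time; "joints": joint angles; "qd": joint speeds; "joint_torque": joint torques, N m; "tcp_pos": TCP position; "eef_rot": TCP orientation; "contact_force": force on the tool from outside, world axes, zero at the start; "moment": the same for the moment, N m; "gripper_width": finger opening in m; "gripper_force": force on a finger pad.
Only numpy, scipy, OpenCV 4.12 (cv2) and the standard library are available. Lean on these libraries where they do the work, as an engineer would, in place of code of your own. Each camera call takes 0.05 s, during which the arm holds its last target. There are 200 camera calls.

## Working session

There is one attempt and no reset: what is moved stays moved. The work goes in short steps, Python scripts to look and compute and a tool call to move; the robot and the scene stay as the last step left them, time stands still between calls to the robot, and variables do not carry over. Pictures are saved under pics/ and viewed, at most 10 in all, crops included, and the job is handed in when it is done.

Besides the shell and the picture viewer there is one more tool, called in YAML: its name, and indented under it one key for each argument. drive_tool: Moves the arm, as the interface text tells. Its arguments: {"type":"object","properties":{"commands":{"type":"array"},"grip_force":{"type":"number"}},"required":["commands"]}

```bash
mkdir -p pics; ls
cat > h.py <<'E'
import numpy as np, cv2, json
from plant import r
def cap(n):
    s=r.get_state(); c=r.capture(n)
    c['K']=np.array([[c['fx'],0,c['cx']],[0,c['fy'],c['cy']],[0,0,1.]]); c['D']=np.array(c['D'],float)
    if 'world_from_camera' in c: c['T']=np.array(c['world_from_camera'])
    else:
        a=np.radians(s['eef_rot']); cx,cy,cz=np.cos(a); sx,sy,sz=np.sin(a)
        R=np.array([[cz,-sz,0],[sz,cz,0],[0,0,1]])@np.array([[cy,0,sy],[0,1,0],[-sy,0,cy]])@np.array([[1,0,0],[0,cx,-sx],[0,sx,cx]])
        W=np.eye(4);W[:3,:3]=R;W[:3,3]=s['tcp_pos'];c['T']=W@np.array(c['T_tool_cam'])
    return c
def back(c,uv,z):
    p=cv2.undistortPoints(np.array(uv,float).reshape(-1,1,2),c['K'],c['D']).reshape(-1,2)
    d=np.c_[p,np.ones(len(p))]@c['T'][:3,:3].T; o=c['T'][:3,3]
    return o+d*((z-o[2])/d[:,2])[:,None]
def proj(c,P):
    M=np.linalg.inv(c['T']); rv=cv2.Rodrigues(M[:3,:3])[0]
    return cv2.projectPoints(np.array(P,float).reshape(-1,1,3),rv,M[:3,3],c['K'],c['D'])[0].reshape(-1,2)
def save(c,n): cv2.imwrite('pics/'+n+'.png',c['frame'][:,:,::-1])
E
python3 - <<'E'
from h import *
print(r.get_state())
for n in ('scene','top'):
    c=cap(n); save(c,n); print(n,c['T'].round(3).tolist(),c['fx'])
    for l in ('shelf','scraper_mid','nut_mid','bowl','jar','brush','dipper','soap_holder'):
        for d in r.trace(l,n)[:4]:
            m=d['pixels']; ys,xs=np.nonzero(m); uv=[xs.mean(),ys.mean()]
            z=dict(shelf=.088,scraper_mid=.03,nut_mid=.014,bowl=.05,jar=.19,brush=.12,dipper=.1,soap_holder=.13)[l]
            print(l,round(d['score'],2),np.round(d['extent']).tolist(),np.round(uv),back(c,uv,z)[0].round(3),len(xs), np.median(c['frame'][m],0) if len(xs) else '')
E
```

```text
pics
{'time_s': 0.0, 'joints': array([ 8.29693929e+01,  2.05906994e+01,  6.32402484e-01, -1.98521483e-02,
       -7.01349943e+01, -1.65070771e+01]), 'qd': array([-0.0808243 ,  0.03230123, -0.03179292, -0.01556083, -0.13291492,
        0.02067746]), 'joint_torque': array([ 6.22399966e-04, -5.82716167e+01,  2.93058211e+01,  6.99704155e+00,
        7.15020869e-03, -1.42699992e-04]), 'tcp_pos': array([0.26939074, 0.61837139, 0.22562141]), 'eef_rot': array([ 1.79905251e+02, -8.61671062e-03, -2.35444381e+01]), 'contact_force': array([0.70327221, 0.96566235, 0.4318238 ]), 'moment': array([0.01804854, 0.01122409, 0.01883356]), 'gripper_force': 0.0, 'gripper_width': 0.08763456199985142}
scene [[-0.899, 0.369, -0.235, 0.826], [0.437, 0.763, -0.476, 0.668], [0.004, -0.531, -0.847, 1.304], [0.0, 0.0, 0.0, 1.0]] 579.6055821966769
shelf 0.93 [197.0, 172.0, 341.0, 430.0] [278. 313.] [0.673 0.134 0.088] 9270 [118. 100.  74.]
scraper_mid 0.86 [350.0, 175.0, 374.0, 230.0] [361. 198.] [ 0.33  -0.102  0.03 ] 602 [ 33. 124. 122.]
scraper_mid 0.83 [391.0, 374.0, 420.0, 455.0] [409. 418.] [0.511 0.464 0.03
[... 1379 characters left out ...]
96  0.03 ] 393 [ 62. 132. 132.]
scraper_mid 0.7 [151.0, 222.0, 200.0, 265.0] [173. 242.] [0.509 0.46  0.03 ] 502 [ 58. 116. 115.]
scraper_mid 0.69 [210.0, 235.0, 243.0, 284.0] [224. 258.] [0.452 0.29  0.03 ] 447 [140. 118.  91.]
bowl 0.98 [381.0, 233.0, 424.0, 277.0] [405. 253.] [ 0.455 -0.294  0.05 ] 1236 [79. 62. 52.]
jar 0.94 [246.0, 148.0, 267.0, 178.0] [256. 164.] [0.717 0.168 0.19 ] 514 [169. 167. 160.]
brush 0.84 [297.0, 155.0, 361.0, 174.0] [320. 166.] [ 0.728 -0.026  0.12 ] 767 [54. 50. 45.]
dipper 0.58 [415.0, 130.0, 461.0, 209.0] [442. 178.] [ 0.688 -0.415  0.1  ] 1824 [49. 62. 99.]
soap_holder 0.63 [188.0, 151.0, 368.0, 214.0] [276. 184.] [0.67  0.111 0.13 ] 5273 [122. 107.  87.]
```

View pics/scene.png

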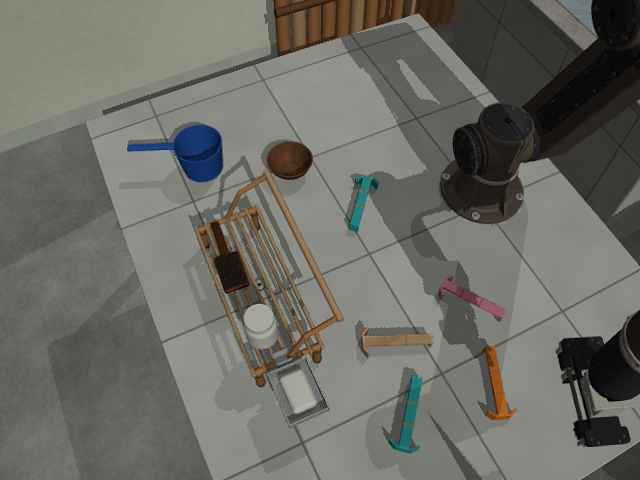

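View pics/top.png

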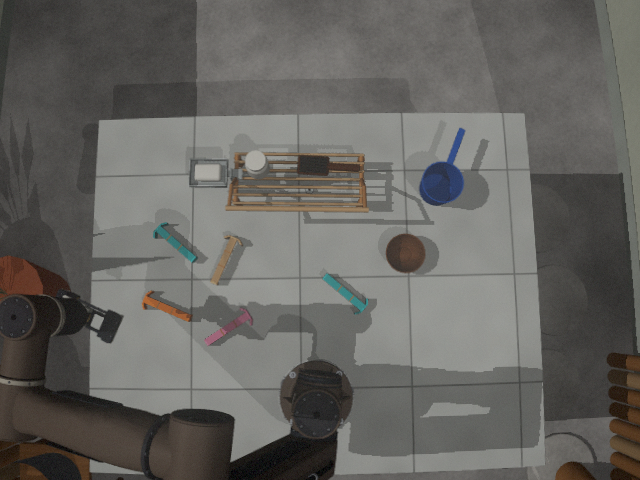

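The candidates, by scene pixel, are natural bamboo (397,340), orange (497,383), pink (472,298), turquoise (405,415) and turquoise (362,203). Natural bamboo is the only one the look-alike colours don't rule out. I'll confirm it in a crop, along with the nut.

Run:
```python
from h import *
s=cv2.imread('pics/scene.png'); t=cv2.imread('pics/top.png')
a=cv2.resize(s[165:365,190:440],None,fx=1.6*2,fy=1.6*2,interpolation=cv2.INTER_CUBIC)[:600,:800]
cv2.imwrite('pics/cropA.png',cv2.resize(s[170:360,190:440],(789,600),interpolation=cv2.INTER_CUBIC))
cv2.imwrite('pics/cropB.png',cv2.resize(t[140:290,180:380],(800,600),interpolation=cv2.INTER_CUBIC))
```

```text
(no output)
```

View pics/cropA.png

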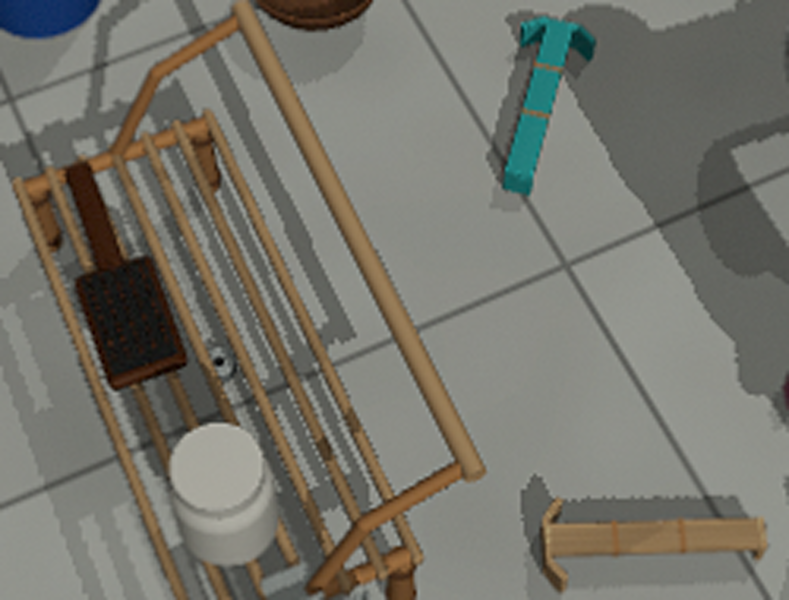

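View pics/cropB.png

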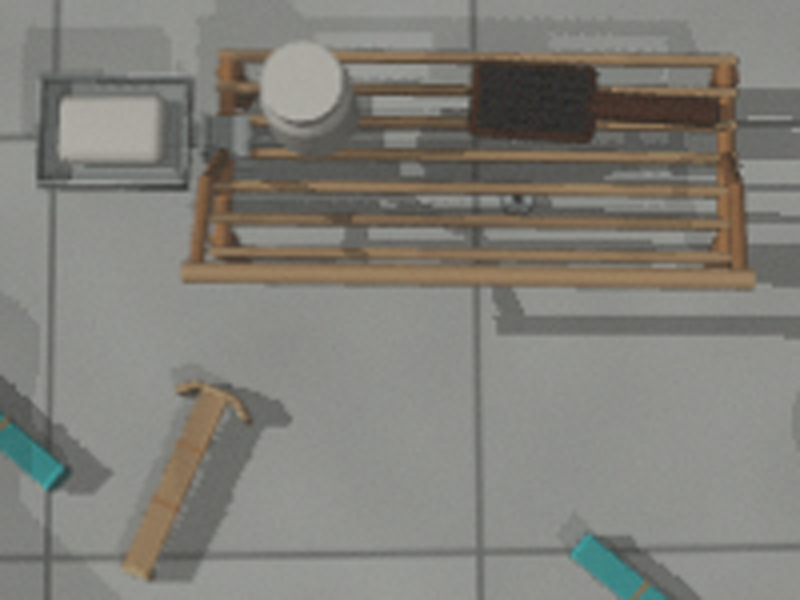

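Run:
```python
from h import *
A=lambda x,y:(190+x/3.156,170+y/3.158); B=lambda x,y:(180+x/4,140+y/4)
s=cap('scene');t=cap('top')
for nm,z,a,b in (('bar+y',.205,(475,470),(184,273)),('bar-y',.205,(243,8),(753,281)),('frontslat-y',.096,(208,115),(738,262)),('frontslat+y',.096,(415,558),(210,252)),
 ('nut',.010,(221,363),(518,202)),('lip top',.03,(551,535),(213,390)),('end top',.03,(765,533),(140,570))):
    print(nm,back(s,[A(*a)],z)[0].round(4),back(t,[B(*b)],z)[0].round(4))
```

```text
bar+y [0.5784 0.2533 0.205 ] [0.5808 0.2552 0.205 ]
bar-y [ 0.5658 -0.1617  0.205 ] [ 0.5672 -0.1625  0.205 ]
frontslat-y [ 0.6078 -0.156   0.096 ] [ 0.6036 -0.1631  0.096 ]
frontslat+y [0.6215 0.2533 0.096 ] [0.6193 0.2534 0.096 ]
nut [0.6742 0.0105 0.01  ] [0.6751 0.0098 0.01  ]
lip top [0.512  0.2585 0.03  ] [0.5185 0.261  0.03  ]
end top [0.3682 0.3274 0.03  ] [0.3727 0.3201 0.03  ]
```

The natural bamboo scraper at scene (397,340), lip at (364,342), is the one meant, and the nut shows through the slats at (260,285). Shelf yaw comes out at about -1.8° and the nut 67 mm inside the front, which fits the description. The tool can't tilt, so I have to check how the hand clears the bar. I'll overlay rings on the hand to see its profile with height.

Run:
```python
from h import *
s=r.get_state(); w=cap('wrist'); print(np.array(w['T_tool_cam']).round(3).tolist())
c=cap('scene'); f=cv2.resize(c['frame'][:,:,::-1],None,fx=4,fy=4,interpolation=cv2.INTER_CUBIC)
p=s['tcp_pos']; a=np.radians(s['eef_rot'][2]); ex=np.array([np.cos(a),np.sin(a),0]); ey=np.array([np.sin(a),-np.cos(a),0])
def poly(P,col): cv2.polylines(f,[np.round(proj(c,P)*4).astype(int)],True,col,1)
for h,col in ((.066,(0,255,0)),(.12,(0,255,255)),(.16,(255,0,255)),(.2,(0,0,255))):
    poly([p+[0,0,h]+x*.039*ex+y*.0965*ey for x,y in((1,1),(1,-1),(-1,-1),(-1,1))],col)
    poly([p+[0,0,h]+.039*(np.cos(u)*ex+np.sin(u)*ey) for u in np.linspace(0,6.28,30)],col)
g=f[1160:1920,1960:2560]; cv2.imwrite('pics/hand.png',cv2.resize(g,(474,600)))
t=cap('top');
g=cv2.resize(t['frame'][260:380,0:160,::-1],(600,450),interpolation=cv2.INTER_CUBIC)
cv2.imwrite('pics/hand.png',np.hstack([cv2.resize(g,(320,240))[:0].reshape(0,320,3) if 0 else cv2.resize(f[1160:1920,1960:2560],(474,600)), np.vstack([cv2.resize(w['frame'][:,:,::-1],(320,240)),cv2.resize(g,(320,240)),np.zeros((120,320,3),np.uint8)])]))
```

```text
[[-0.0, -0.958, -0.288, 0.077], [1.0, -0.001, 0.001, -0.0], [-0.002, -0.288, 0.958, -0.158], [0.0, 0.0, 0.0, 1.0]]
```

View pics/hand.png

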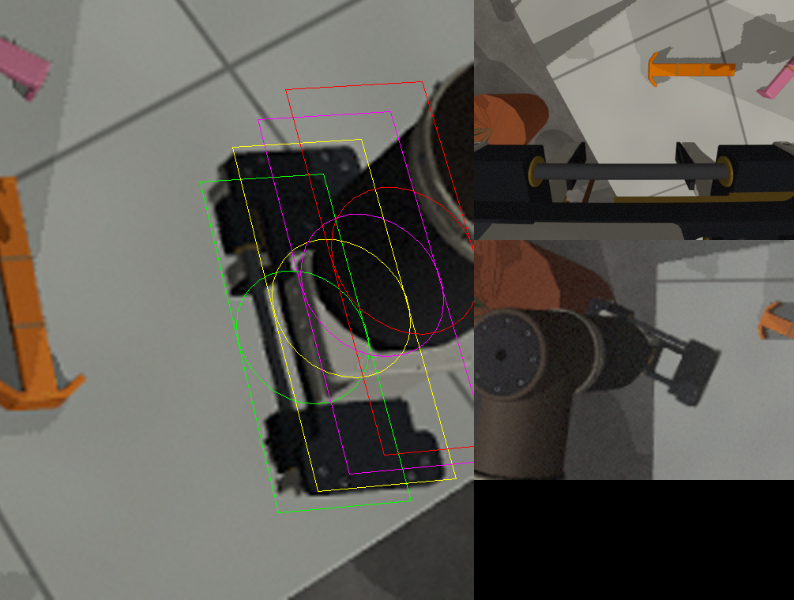

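The body ends about 120 mm above the TCP, so it passes under the bar. The wrist cylinder above it, radius about 48 mm, can't. So the tool must stay at x ≲ 0.51, and the scraper has to be held at its very end. First I'll go above that end and look.

drive_tool:
  commands:
    - {"tx":0.17,"ty":-0.49,"tz":-0.17}
    - {"tx":0.17,"ty":-0.49,"tz":-0.17}
    - {"tx":0.17,"ty":-0.49,"tz":-0.17}
    - {"tx":0.17,"ty":-0.49,"tz":-0.17}
    - {"tx":0.17,"ty":-0.49,"tz":-0.17}
    - {"tx":0.17,"ty":-0.49,"tz":-0.17}
    - {"tx":0.17,"ty":-0.49,"tz":-0.17}
    - {"tx":0.17,"ty":-0.49,"tz":-0.17}
    - {"tx":0.17,"ty":-0.49,"tz":-0.17}

```text
invalid input
```

```bash
cat >> h.py <<'E'
def scr(c):
    """scraper outline in wrist picture -> end, lip (top plane z=.03)"""
    out=[]
    for d in r.trace('scraper_mid','wrist'):
        m=d['pixels']; ys,xs=np.nonzero(m)
        if len(xs)<50: continue
        P=back(c,np.c_[xs,ys],.03)[:,:2]; mu=P.mean(0); u=np.linalg.svd(P-mu,full_matrices=False)[2][0]
        if u[0]<0:u=-u
        q=(P-mu)@u; n=(P-mu)@[-u[1],u[0]]
        out.append((round(d['score'],2),np.median(c['frame'][m],0),d['extent'],mu.round(4),'yaw',np.degrees(np.arctan2(u[1],u[0])).round(1),'ends',(mu+u*q.min()).round(4),(mu+u*q.max()).round(4)))
    return out
E
python3 - <<'E'
from h import *
print(r.get_state()['tcp_pos'],r.get_state()['eef_rot'],r.get_state()['time_s'])
c=cap('wrist'); save(c,'w1')
for o in scr(c): print(*o)
E
```

```text
[0.26956417 0.61881752 0.2265593 ] [ 1.79999297e+02 -1.09211108e-03 -2.35369441e+01] 1.15
0.87 [183.  93.   0.] [347.1, 105.1, 522.6, 174.2] [0.293  0.4879] yaw 67.1 ends [0.2571 0.4031] [0.3233 0.5595]
0.73 [179. 100. 125.] [561.1, 108.1, 640.0, 203.1] [0.2002 0.3266] yaw -58.6 ends [0.1788 0.3617] [0.2265 0.2836]
```

View pics/w1.png

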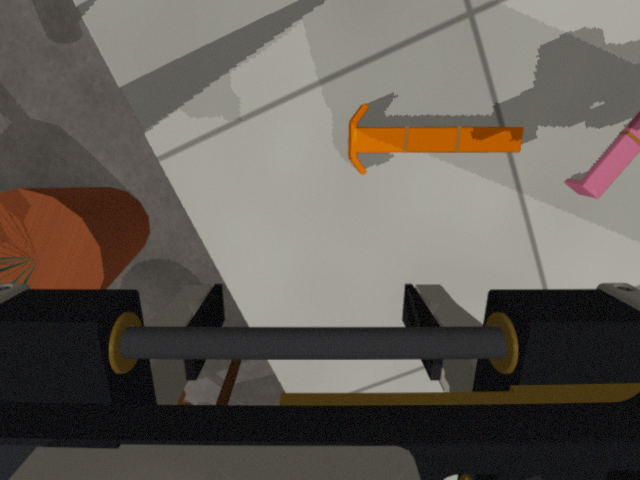

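The hand has not moved; the picture shows the orange look-alike at (435,140). Rows apparently need every field, so I'll retry with all of them.

drive_tool:
  commands:
    - {"hand":0,"tx":0.17,"ty":-0.49,"tz":-0.17,"turn":0}
    - {"hand":0,"tx":0.17,"ty":-0.49,"tz":-0.17,"turn":0}
    - {"hand":0,"tx":0.17,"ty":-0.49,"tz":-0.17,"turn":0}
    - {"hand":0,"tx":0.17,"ty":-0.49,"tz":-0.17,"turn":0}
    - {"hand":0,"tx":0.17,"ty":-0.49,"tz":-0.17,"turn":0}
    - {"hand":0,"tx":0.17,"ty":-0.49,"tz":-0.17,"turn":0}
    - {"hand":0,"tx":0.17,"ty":-0.49,"tz":-0.17,"turn":0}
    - {"hand":0,"tx":0.17,"ty":-0.49,"tz":-0.17,"turn":0}
    - {"hand":0,"tx":0.17,"ty":-0.49,"tz":-0.17,"turn":0}
  grip_force: 40

```text
time_s: 2.15
tcp_pos: [0.372, 0.3246, 0.1249]
eef_rot: [-180.0, -0.0, -23.6]
contact_force: [-0.4, 1.2, 0.1]
gripper_width: 0.088
gripper_force: 0.0
```

Run:
```python
from h import *
print(r.get_state()['tcp_pos'],r.get_state()['eef_rot'],r.get_state()['time_s'])
c=cap('wrist'); save(c,'w2')
for o in scr(c): print(*o)
```

```text
[0.37203651 0.32461637 0.12491429] [-1.79961517e+02 -1.55597330e-02 -2.35990933e+01] 2.15
0.84 [157. 122.  77.] [263.7, 0.0, 367.6, 247.1] [0.4591 0.2861] yaw -24.5 ends [0.3687 0.3272] [0.5171 0.2597]
0.82 [  0. 128. 125.] [0.0, 77.5, 204.9, 206.9] [0.4906 0.439 ] yaw 48.4 ends [0.4424 0.3847] [0.5373 0.4915]
0.81 [199. 103.   0.] [179.6, 366.5, 283.4, 404.9] [0.2783 0.4383] yaw 72.1 ends [0.2643 0.395 ] [0.2942 0.4876]
0.56 [143.  83.  97.] [395.7, 277.5, 490.4, 395.1] [0.2585 0.2567] yaw -45.1 ends [0.2129 0.3024] [0.2928 0.2223]
```

drive_tool:
  commands:
    - {"hand":0,"tx":0,"ty":0.002,"tz":-0.08,"turn":-0.01}
    - {"hand":0,"tx":0,"ty":0.002,"tz":-0.16,"turn":-0.01}
    - {"hand":0,"tx":0,"ty":0.002,"tz":-0.194,"turn":-0.01}
    - {"hand":0.5,"tx":0,"ty":0.002,"tz":-0.194,"turn":-0.01}
    - {"hand":1,"tx":0,"ty":0.002,"tz":-0.194,"turn":-0.01}
    - {"hand":1,"tx":0,"ty":0.002,"tz":-0.194,"turn":-0.01}
    - {"hand":1,"tx":0,"ty":0.002,"tz":-0.194,"turn":-0.01}
    - {"hand":1,"tx":0,"ty":0.002,"tz":-0.194,"turn":-0.01}
    - {"hand":1,"tx":0,"ty":0.002,"tz":-0.194,"turn":-0.01}
  grip_force: 40

```text
time_s: 3.15
tcp_pos: [0.3718, 0.3265, 0.009]
eef_rot: [-179.9, -0.0, -24.4]
contact_force: [-0.4, -0.2, -0.3]
gripper_width: 0.0454
gripper_force: 0.0
```

drive_tool:
  commands:
    - {"hand":1,"tx":0,"ty":0,"tz":0,"turn":0}
    - {"hand":1,"tx":0,"ty":0,"tz":0,"turn":0}
    - {"hand":1,"tx":0,"ty":0,"tz":0,"turn":0}
    - {"hand":1,"tx":0,"ty":0,"tz":0,"turn":0}
    - {"hand":1,"tx":0,"ty":0,"tz":0,"turn":0}
    - {"hand":1,"tx":0,"ty":0,"tz":0.04,"turn":0}
    - {"hand":1,"tx":0,"ty":0,"tz":0.08,"turn":0}
    - {"hand":1,"tx":0,"ty":0,"tz":0.08,"turn":0}

```text
time_s: 3.95
tcp_pos: [0.3726, 0.3277, 0.0587]
eef_rot: [-179.7, -0.0, -24.4]
contact_force: [1.1, 1.7, -1.4]
gripper_width: 0.0238
gripper_force: 40.0
```

Run:
```python
from h import *
s=r.get_state();print(s['tcp_pos'],s['gripper_width'],s['gripper_force'])
c=cap('wrist');save(c,'w3')
for o in scr(c)[:2]: print(*o)
```

```text
[0.37260026 0.32771614 0.05872703] 0.023841327188249908 39.99993056058884
0.94 [  0. 152. 148.] [0.0, 136.0, 173.7, 227.4] [0.4718 0.417 ] yaw 50.6 ends [0.4427 0.3816] [0.5    0.4514]
0.72 [206. 122. 150.] [510.6, 320.6, 579.2, 402.9] [0.2551 0.2258] yaw 78.3 ends [0.2506 0.2039] [0.2588 0.2434]
```

drive_tool:
  commands:
    - {"hand":1,"tx":0.04,"ty":-0.26,"tz":0,"turn":0.25}
    - {"hand":1,"tx":0.08,"ty":-0.52,"tz":0,"turn":0.25}
    - {"hand":1,"tx":0.08,"ty":-0.52,"tz":0,"turn":0.25}
    - {"hand":1,"tx":0.08,"ty":-0.52,"tz":0,"turn":0.25}
    - {"hand":1,"tx":0.08,"ty":-0.52,"tz":0,"turn":0.25}
    - {"hand":1,"tx":0.08,"ty":-0.52,"tz":0,"turn":0.25}
    - {"hand":1,"tx":0.08,"ty":-0.52,"tz":-0.046,"turn":0.25}
    - {"hand":1,"tx":0.08,"ty":-0.52,"tz":-0.046,"turn":0.25}
    - {"hand":1,"tx":0.08,"ty":-0.52,"tz":-0.046,"turn":0.25}

```text
time_s: 4.95
tcp_pos: [0.4187, 0.0131, 0.0276]
eef_rot: [179.9, 0.1, -2.0]
contact_force: [-0.2, 0.3, -0.9]
gripper_width: 0.0235
gripper_force: 40.0
```

Run:
```python
from h import *
s=r.get_state();print(s['tcp_pos'],s['eef_rot'],s['gripper_width'])
T=s['tcp_pos']; c=cap('scene'); save(c,'s2'); t=cap('top'); w=cap('wrist')
f=c['frame'][:,:,::-1].copy()
f4=cv2.resize(f,None,fx=4,fy=4,interpolation=cv2.INTER_CUBIC)
for dz in (0,.01,-.01):
    print(dz,proj(c,[[T[0]+.16,T[1]-.005,T[2]+.021+dz]]))
for n in ('scene','top'):
    for d in r.trace('scraper_mid',n):
        m=d['pixels']; col=np.median((c if n=='scene' else t)['frame'][m],0)
        ys,xs=np.nonzero(m); print(n,round(d['score'],2),col,np.round(d['extent']))
a=f4[4*160:4*330,4*230:4*455]; 
# rings of wrist cylinder r .05 at bar height
cv2.imwrite('pics/s2c.png',cv2.resize(a,(794,600)))
```

```text
[0.41869715 0.01313842 0.02763318] [ 1.79909770e+02  1.49183687e-01 -2.03241670e+00] 0.02351844773915974
0 [[293.8174554  262.15847795]]
0.01 [[293.66206904 260.17764295]]
-0.01 [[293.97108014 264.11587106]]
scene 0.97 [126. 101.  71.] [294. 238. 346. 278.]
scene 0.97 [ 29. 114. 111.] [388. 374. 421. 455.]
scene 0.86 [179. 102.  35.] [487. 345. 516. 421.]
scene 0.84 [159.  96. 117.] [439. 274. 506. 321.]
top 0.88 [ 62. 137. 136.] [324. 276. 372. 316.]
top 0.66 [182. 111.  62.] [144. 290. 193. 324.]
top 0.6 [167.  110.5 129. ] [209. 327. 225. 345.]
top 0.59 [ 61. 124. 123.] [154. 225. 197. 263.]
top 0.54 [122. 106.  86.] [299. 215. 322. 232.]
```

View pics/s2c.png

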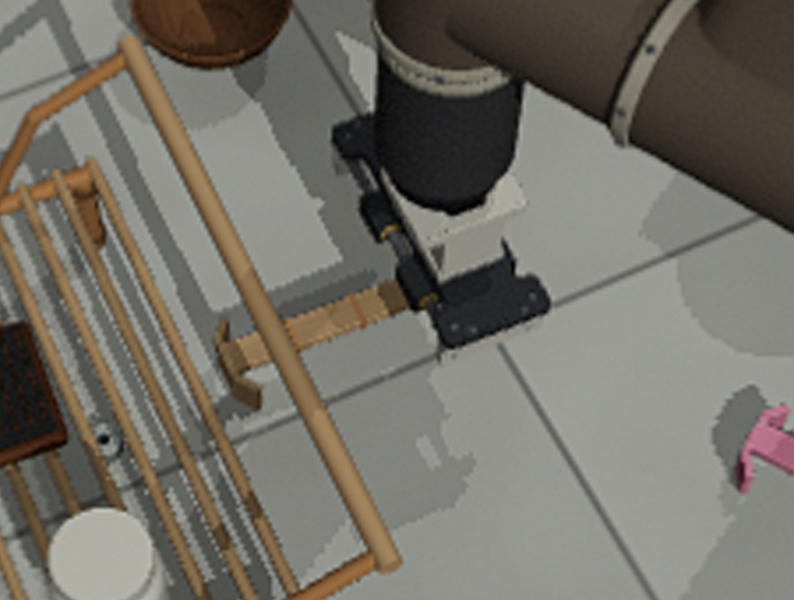

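The crop shows the scraper held level, lip at (235,350), still short of the nut at (104,440). The black wrist tapers towards the white plate. Next I'll work out the wrist radius at the bar's height.

Run:
```python
from h import *
T=np.array([.4187,.0131,.0276]); c=cap('scene')
f=cv2.imread('pics/s2.png')
for h in (.12,.14,.16,.18,.2,.22,.24,.26,.28,.30):
    p=proj(c,[T+[0,0,h]])[0]
    # screen-horizontal-ish silhouette: direction perpendicular to axis in image
    q=proj(c,[T+[0,0,h+.02]])[0]; u=(q-p)/np.linalg.norm(q-p); n=np.array([-u[1],u[0]])
    P=np.array([T+[.04*np.cos(a),.04*np.sin(a),h] for a in np.linspace(0,6.28,60)]); e=((proj(c,P)-p)@n)
    prof=[int(f[tuple(np.round((p+n*k))[::-1].astype(int))].mean()) for k in range(-34,35,2)]
    print(h,p.round(1),((p-[230,160])*3.53).round(),'px for r40:',e.min().round(1),e.max().round(1),prof)
```

```text
0.12 [354.  218.2] [438. 205.] px for r40: -16.7 16.7 [100, 101, 103, 101, 102, 105, 23, 14, 20, 17, 5, 67, 152, 109, 109, 0, 4, 4, 12, 10, 1, 50, 138, 138, 142, 172, 162, 142, 136, 144, 147, 149, 148, 147, 148]
0.14 [354.4 213.5] [439. 189.] px for r40: -16.9 16.9 [102, 103, 103, 102, 102, 99, 36, 50, 103, 20, 107, 9, 19, 29, 31, 32, 32, 36, 35, 35, 35, 33, 37, 12, 145, 166, 164, 163, 164, 163, 149, 148, 149, 149, 148]
0.16 [354.8 208.7] [441. 172.] px for r40: -17.1 17.1 [101, 104, 74, 80, 41, 38, 97, 12, 25, 16, 21, 24, 29, 27, 28, 30, 35, 33, 36, 35, 36, 34, 35, 39, 37, 63, 158, 166, 146, 145, 148, 148, 148, 147, 148]
0.18 [355.3 203.8] [442. 155.] px for r40: -17.3 17.4 [104, 103, 34, 23, 28, 24, 28, 25, 17, 18, 22, 19, 25, 25, 31, 34, 32, 36, 34, 35, 34, 34, 37, 35, 34, 32, 30, 149, 147, 147, 146, 147, 146, 147, 149]
0.2 [355.7 198.8] [444. 137.] px for r40: -17.6 17.6 [103, 38, 20, 19, 28, 26, 28, 16, 16, 20, 22, 27, 27, 31, 31, 29, 33, 38, 32, 34, 37, 34, 34, 37, 33, 35, 30, 124, 146, 146, 146, 147, 146, 147, 147]
0.22 [356.2 193.6] [445. 119.] px for r40: -17.8 17.8 [102, 10
[... 260 characters left out ...]
1, 33, 32, 30, 32, 33, 36, 34, 38, 36, 37, 33, 30, 61, 146, 144, 143, 143, 146, 148, 150]
0.26 [357.1 182.9] [449.  81.] px for r40: -18.2 18.3 [81, 83, 101, 150, 148, 146, 152, 19, 16, 20, 34, 93, 105, 121, 73, 93, 67, 85, 97, 79, 103, 127, 124, 120, 74, 28, 28, 17, 152, 134, 72, 25, 22, 32, 38]
0.28 [357.6 177.3] [451.  61.] px for r40: -18.5 18.5 [101, 100, 116, 147, 146, 147, 115, 37, 79, 85, 118, 75, 38, 40, 44, 49, 49, 52, 54, 53, 53, 51, 61, 44, 27, 26, 33, 38, 43, 44, 44, 49, 48, 47, 51]
0.3 [358.1 171.6] [452.  41.] px for r40: -18.7 18.8 [100, 139, 98, 101, 102, 103, 72, 118, 27, 33, 37, 41, 44, 46, 48, 47, 51, 49, 31, 28, 34, 40, 41, 44, 47, 48, 49, 50, 50, 51, 53, 53, 57, 55, 55]
```

drive_tool:
  commands:
    - {"hand":1,"tx":0,"ty":0.01,"tz":0.016,"turn":0}
    - {"hand":1,"tx":0.05,"ty":0.008,"tz":0.016,"turn":0}
    - {"hand":1,"tx":0.1,"ty":0.006,"tz":0.016,"turn":0}
    - {"hand":1,"tx":0.135,"ty":0.006,"tz":0.016,"turn":0}
    - {"hand":1,"tx":0.148,"ty":0.006,"tz":0.016,"turn":0}
    - {"hand":1,"tx":0.153,"ty":0.006,"tz":0.016,"turn":0}
    - {"hand":1,"tx":0.153,"ty":0.006,"tz":0.016,"turn":0}

```text
time_s: 5.95
tcp_pos: [0.5108, 0.0178, 0.0383]
eef_rot: [180.0, 0.0, -1.9]
contact_force: [0.1, 0.3, 0.0]
gripper_width: 0.0237
gripper_force: 40.0
```

Run:
```python
from h import *
s=r.get_state();print(s['tcp_pos'],s['joints'].round(1),s['contact_force'].round(1),s['time_s'])
c=cap('scene'); save(c,'s3')
f=cv2.resize(c['frame'][160:300,215:405,::-1],None,fx=4,fy=4,interpolation=cv2.INTER_CUBIC)
cv2.imwrite('pics/s3c.png',f)
```

```text
[0.51081918 0.0177884  0.03832122] [ 24.   17.2 -33.1  -0.  -39.7  64. ] [0.1 0.3 0. ] 5.95
```

View pics/s3c.png

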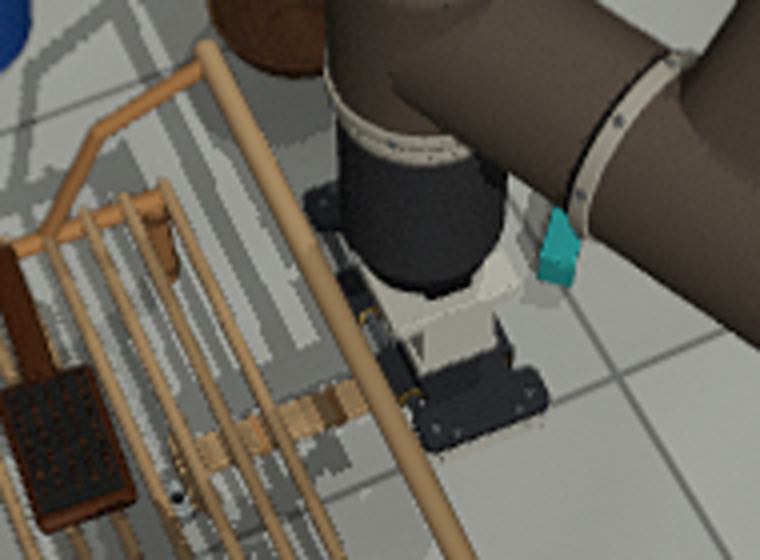

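drive_tool:
  commands:
    - {"hand":1,"tx":0.004,"ty":-0.001,"tz":-0.012,"turn":0}
    - {"hand":1,"tx":0.004,"ty":-0.001,"tz":-0.022,"turn":0}
    - {"hand":1,"tx":0.004,"ty":-0.001,"tz":-0.025,"turn":0}
    - {"hand":1,"tx":0.004,"ty":-0.001,"tz":-0.025,"turn":0}

```text
time_s: 6.4
tcp_pos: [0.5132, 0.0168, 0.0226]
eef_rot: [180.0, 0.1, -1.9]
contact_force: [-0.3, 0.4, -0.0]
gripper_width: 0.0235
gripper_force: 40.0
```

drive_tool:
  commands:
    - {"hand":1,"tx":0,"ty":0,"tz":0,"turn":0}
    - {"hand":1,"tx":0,"ty":0,"tz":-0.005,"turn":0}
    - {"hand":1,"tx":0,"ty":0,"tz":-0.01,"turn":0}
    - {"hand":1,"tx":0,"ty":0,"tz":-0.015,"turn":0}
    - {"hand":1,"tx":0,"ty":0,"tz":-0.02,"turn":0}
    - {"hand":1,"tx":0,"ty":0,"tz":-0.02,"turn":0}
  grip_force: 3

```text
time_s: 7.0
tcp_pos: [0.5136, 0.0169, 0.0107]
eef_rot: [180.0, 0.0, -1.9]
contact_force: [-0.1, -0.8, 0.1]
gripper_width: 0.0244
gripper_force: 3.0
```

```bash
cat >> h.py <<'E'
def scene_scr(name='scene'):
    c=cap(name); best=None
    for d in r.trace('scraper_mid',name):
        m=d['pixels']; ys,xs=np.nonzero(m); col=np.median(c['frame'][m],0); x=back(c,[[xs.mean(),ys.mean()]],.03)[0]
        print(name,round(d['score'],2),col,np.round(d['extent']),x.round(3))
    for d in r.trace('nut_mid',name):
        ys,xs=np.nonzero(d['pixels']); print('nut',round(d['score'],2),xs.mean().round(1),ys.mean().round(1),back(c,[[xs.mean(),ys.mean()]],.01)[0].round(4),len(xs))
    return c
E
python3 - <<'E'
from h import *
s=r.get_state();print(s['tcp_pos'],s['contact_force'].round(1),s['moment'].round(2),s['gripper_width'],s['time_s'])
scene_scr();scene_scr('top')
E
```

```text
[0.5135802  0.01692976 0.01067882] [-0.1 -0.8  0.1] [-0.07  0.09  0.03] 0.02440504404385975 7.0
scene 0.97 [184. 105.  36.] [484. 344. 519. 419.] [0.298 0.492 0.03 ]
scene 0.92 [ 32. 118. 116.] [390. 375. 423. 455.] [0.511 0.464 0.03 ]
scene 0.73 [123.  99.  67.] [261. 258. 307. 292.] [0.607 0.01  0.03 ]
scene 0.67 [164. 100. 121.] [439. 274. 506. 324.] [0.23  0.274 0.03 ]
scene 0.62 [ 28.5 104.5 102. ] [350. 223. 354. 231.] [ 0.392 -0.031  0.03 ]
top 0.96 [ 69. 146. 145.] [323. 276. 370. 317.] [ 0.331 -0.101  0.03 ]
top 0.75 [187. 115.  64.] [140. 293. 193. 322.] [0.294 0.484 0.03 ]
top 0.67 [ 65. 129. 128.] [150. 222. 197. 265.] [0.509 0.461 0.03 ]
top 0.55 [172. 113. 133.] [207. 326. 231. 347.] [0.206 0.311 0.03 ]
top 0.48 [100.  86.  69.] [299. 186. 321. 195.] [0.669 0.01  0.03 ]
```

drive_tool:
  commands:
    - {"hand":0.3,"tx":0,"ty":0,"tz":0,"turn":0}
    - {"hand":0.3,"tx":0,"ty":0,"tz":0,"turn":0}
    - {"hand":0.3,"tx":0,"ty":0,"tz":0,"turn":0}
    - {"hand":0.3,"tx":0,"ty":0,"tz":0,"turn":0}
    - {"hand":0.3,"tx":0,"ty":0,"tz":0.07,"turn":0}
    - {"hand":0.3,"tx":-0.05,"ty":0,"tz":0.08,"turn":0}
    - {"hand":0.3,"tx":-0.12,"ty":0,"tz":0.08,"turn":0}
    - {"hand":0.3,"tx":-0.12,"ty":0,"tz":0.08,"turn":0}
  grip_force: 20

```text
time_s: 8.1
tcp_pos: [0.4365, 0.0157, 0.0589]
eef_rot: [180.0, 0.2, -2.0]
contact_force: [1.2, -0.1, 0.2]
gripper_width: 0.0613
gripper_force: 0.0
```

Run:
```python
from h import *
s=r.get_state();print(s['tcp_pos'],s['contact_force'].round(1),s['gripper_width'],s['time_s'])
c=scene_scr(); save(c,'s4'); t=scene_scr('top'); save(t,'t4')
w=cap('wrist'); save(w,'w4')
for o in scr(w):print(*o)
for d in r.trace('nut_mid','wrist'): print(d['score'],d['extent'])
```

```text
[0.43653898 0.01569433 0.05892237] [ 1.2 -0.1  0.2] 0.061268839017459595 8.1
scene 0.95 [180. 102.  35.] [485. 347. 518. 420.] [0.297 0.49  0.03 ]
scene 0.87 [ 30. 114. 112.] [388. 374. 422. 455.] [0.51  0.463 0.03 ]
scene 0.86 [161.  97. 118.] [439. 274. 506. 321.] [0.23  0.275 0.03 ]
scene 0.85 [129.5 105.   72.5] [260. 255. 321. 296.] [0.596 0.012 0.03 ]
scene 0.44 [16. 69. 68.] [368. 179. 373. 187.] [ 0.273 -0.13   0.03 ]
top 0.86 [182. 111.  62.] [143. 290. 193. 326.] [0.293 0.483 0.03 ]
top 0.79 [ 65. 141. 140.] [324. 277. 368. 314.] [ 0.333 -0.098  0.03 ]
top 0.67 [ 61. 124. 124.] [151. 223. 196. 263.] [0.506 0.457 0.03 ]
top 0.54 [166. 116. 130.] [206. 325. 226. 347.] [0.202 0.318 0.03 ]
top 0.46 [111.  93.  73.] [300. 185. 320. 220.] [0.635 0.014 0.03 ]
nut 0.49 274.7 184.8 [0.6967 0.1258 0.01  ] 4863
nut 0.29 405.3 253.5 [ 0.4584 -0.3016  0.01  ] 1296
0.85 [147. 115.  72.] [279.2, 1.5, 338.4, 159.7] [0.5468 0.0163] yaw -1.9 ends [0.5087 0.0176] [0.5801 0.0152]
```

Run:
```python
import cv2,numpy as np
s=cv2.imread('pics/s4.png');t=cv2.imread('pics/t4.png')
a=cv2.resize(s[240:310,240:330],None,fx=8,fy=8,interpolation=cv2.INTER_CUBIC) #720x560
b=cv2.resize(t[180:225,285:335],None,fx=8,fy=8,interpolation=cv2.INTER_CUBIC) 
a=cv2.resize(a,(514,400)); b=cv2.resize(b,(286,257))
o=np.zeros((400,800,3),np.uint8);o[:,:514]=a;o[:257,514:]=b
cv2.imwrite('pics/comb.png',o)
```

```text
(no output)
```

View pics/comb.png

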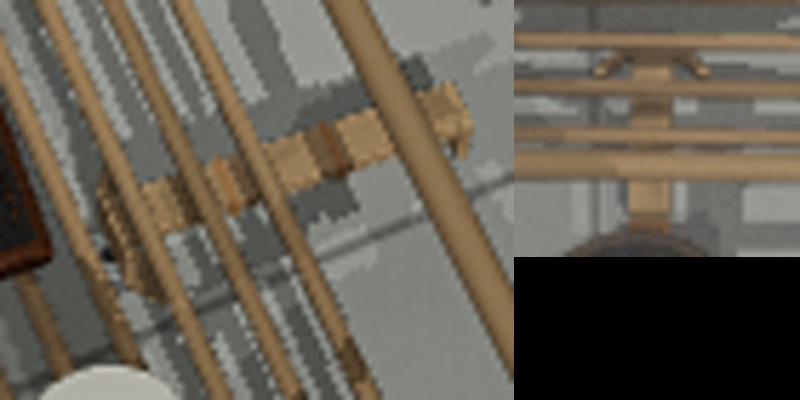

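The nut's hole at (108,252) hasn't moved and the lip sits on the nut's front half. The rear end at x=0.509 puts the lip at 0.669 to 0.675, which agrees. I'll turn the hand 90° so that one opened finger can push the scraper's rear end from behind.

drive_tool:
  commands:
    - {"hand":0.3,"tx":0,"ty":0.004,"tz":0,"turn":-1}
    - {"hand":0.3,"tx":0,"ty":0.004,"tz":0,"turn":-1}
    - {"hand":0.3,"tx":0,"ty":0.004,"tz":0,"turn":-1}
    - {"hand":0.3,"tx":0,"ty":0.004,"tz":0,"turn":-1}
    - {"hand":0.3,"tx":0,"ty":0.004,"tz":0,"turn":-1}
    - {"hand":0.3,"tx":0,"ty":0.004,"tz":0,"turn":-1}
    - {"hand":0.3,"tx":0,"ty":0.004,"tz":0,"turn":-1}
    - {"hand":0.3,"tx":0,"ty":0.004,"tz":0,"turn":-1}
    - {"hand":0.3,"tx":0,"ty":0.004,"tz":0,"turn":-1}
    - {"hand":0.3,"tx":0,"ty":0.004,"tz":0,"turn":-1}

```text
time_s: 9.55
tcp_pos: [0.442, 0.0193, 0.0589]
eef_rot: [180.0, -0.0, -88.3]
contact_force: [0.0, -0.4, -0.5]
gripper_width: 0.0611
gripper_force: 0.0
```

drive_tool:
  commands:
    - {"hand":0.3,"tx":0,"ty":0,"tz":-0.04,"turn":0}
    - {"hand":0.3,"tx":0,"ty":0,"tz":-0.076,"turn":0}
    - {"hand":0.3,"tx":0.01,"ty":0,"tz":-0.076,"turn":0}
    - {"hand":0.3,"tx":0.025,"ty":0,"tz":-0.076,"turn":0}
    - {"hand":0.3,"tx":0.03,"ty":0,"tz":-0.076,"turn":0}
    - {"hand":0.3,"tx":0.03,"ty":0,"tz":-0.076,"turn":0}

```text
time_s: 10.15
tcp_pos: [0.4613, 0.0198, 0.0144]
eef_rot: [-179.9, 0.0, -87.9]
contact_force: [0.1, -0.1, -1.0]
gripper_width: 0.0612
gripper_force: 0.0
```

Run:
```python
from h import *
s=r.get_state();print(s['tcp_pos'],s['eef_rot'],s['contact_force'].round(1),s['gripper_width'],s['time_s'])
c=scene_scr(); save(c,'s5')
```

```text
[0.46125382 0.01976566 0.01437277] [-1.79900200e+02  3.66698030e-02 -8.78971324e+01] [ 0.1 -0.1 -1. ] 0.06116000187700059 10.15
scene 0.84 [ 30. 116. 114.] [390. 373. 424. 456.] [0.51  0.462 0.03 ]
scene 0.67 [162.  98. 119.] [439. 272. 506. 320.] [0.229 0.276 0.03 ]
scene 0.65 [123. 100.  68.] [258. 258. 321. 290.] [0.609 0.01  0.03 ]
scene 0.55 [182. 104.  36.] [485. 345. 516. 420.] [0.299 0.494 0.03 ]
```

drive_tool:
  commands:
    - {"hand":0.3,"tx":0.006,"ty":0,"tz":0,"turn":-0.03}
    - {"hand":0.3,"tx":0.013,"ty":0,"tz":0,"turn":-0.03}
    - {"hand":0.3,"tx":0.02,"ty":0,"tz":0,"turn":-0.03}
    - {"hand":0.3,"tx":0.027,"ty":-0.001,"tz":0,"turn":-0.03}
    - {"hand":0.3,"tx":0.033,"ty":-0.001,"tz":0,"turn":-0.03}
    - {"hand":0.3,"tx":0.039,"ty":-0.001,"tz":0,"turn":-0.03}
    - {"hand":0.3,"tx":0.039,"ty":-0.001,"tz":0,"turn":-0.03}

```text
time_s: 11.0
tcp_pos: [0.4839, 0.0189, 0.0135]
eef_rot: [-180.0, 0.0, -90.6]
contact_force: [-1.2, -0.6, -0.1]
gripper_width: 0.0612
gripper_force: 0.0
```

Run:
```python
from h import *
s=r.get_state();print(s['tcp_pos'],s['eef_rot'],s['contact_force'].round(1),s['gripper_width'],s['time_s'])
c=scene_scr(); save(c,'s6'); t=scene_scr('top'); save(t,'t6')
for x in (.690,.695,.7,.705):
  for z in (.03,.044): print('lip outer top exp',x,z,proj(c,[[x,.010,z]]).round(1),proj(t,[[x,.010,z]]).round(1))
a=cv2.resize(cv2.imread('pics/s6.png')[235:315,235:330],(594,500),interpolation=cv2.INTER_CUBIC)
b=cv2.resize(cv2.imread('pics/t6.png')[175:215,295:325],(206,275),interpolation=cv2.INTER_CUBIC)
o=np.zeros((500,800,3),np.uint8);o[:,:594]=a;o[:275,594:]=b;cv2.imwrite('pics/comb6.png',o)
# search for nut grey pixels near predicted, vs earlier s1
for n in ('scene','s2','s4','s5','s6'):
    g=cv2.imread('pics/%s.png'%n)[280:292,254:268].astype(int); 
    print(n);print(g.sum(2)//3)
```

```text
[0.48385045 0.01891966 0.01354074] [-1.79974933e+02  4.11585068e-03 -9.05702168e+01] [-1.2 -0.6 -0.1] 0.06122172841590536 11.0
scene 0.83 [183. 105.  36.] [483. 345. 517. 420.] [0.297 0.492 0.03 ]
scene 0.74 [ 31. 117. 115.] [390. 376. 420. 456.] [0.511 0.463 0.03 ]
scene 0.69 [114.  91.  64.] [251. 263. 308. 297.] [0.622 0.014 0.03 ]
scene 0.6 [126. 107.  79.] [193. 170. 345. 426.] [0.666 0.115 0.03 ]
scene 0.57 [164. 100. 120.] [440. 273. 505. 323.] [0.229 0.275 0.03 ]
nut 0.7 276.3 276.2 [0.6275 0.0056 0.01  ] 386
top 0.92 [184. 114.  64.] [142. 290. 188. 324.] [0.294 0.482 0.03 ]
top 0.83 [ 66. 143. 142.] [323. 275. 371. 317.] [ 0.329 -0.103  0.03 ]
top 0.71 [ 63. 127. 126.] [152. 223. 198. 262.] [0.509 0.46  0.03 ]
top 0.7 [128. 111.  91.] [187. 152. 366. 214.] [0.695 0.122 0.03 ]
top 0.55 [170. 113. 132.] [207. 322. 228. 345.] [0.204 0.314 0.03 ]
nut 0.67 442.6 177.5 [ 0.713  -0.4392  0.01  ] 1760
lip outer top exp 0.69 0.03 [[253.3 283.6]] [[309.3 184.7]]
lip outer top exp 0.69 0.044 [[252.8 281. ]] [[309.3 183.7]]
lip outer top exp 0.695 0.03 [[251.4 284.4]] [[309.3 183.2]]
l
[... 3165 characters left out ...]
9 106 108 107 105 101  83  82  61  90 111 120 104]
 [118 100 106 105 102 104 108  84  78  76  71 102 118 112]
 [122 109  83 101 107 104 104 100  82  79  59  95 114 118]
 [116 112 100 105 102  99 101 103  71  76  78  77 101 120]
 [107 121 116  92  99 101 102 104  69  72  73  55  99 115]
 [ 69 114 114  91 100  99 102 123 116  66  51  47  83  96]
 [ 59  77 116 108 111 122 105  98  98  61  30  77  63  94]
 [ 56  66  82 106  85  93 123 109 136  68  26  81  61  84]
 [ 62  65  73 116 104  95 138 122 100  46  66  83  83  63]
 [ 78  63  68  83  76  53  88  87  81  62  80  85  85  62]
 [ 65  60  68  75  75  86  84  87  90 127  93  84  83 130]
 [ 61  57  62  71  78  98  72 124 133 136  91  81  81  90]]
```

The nut's pixels haven't changed and the lip's outer face is at about x=0.699. I'll push 5 mm more for margin, then rise and open the hand fully, to press on the strip's rear with the front fingertip.

drive_tool:
  commands:
    - {"hand":0.3,"tx":0.005,"ty":0,"tz":0,"turn":0}
    - {"hand":0.3,"tx":0.009,"ty":0,"tz":0,"turn":0}
    - {"hand":0.3,"tx":0.009,"ty":0,"tz":0,"turn":0}
    - {"hand":0,"tx":-0.015,"ty":0,"tz":0,"turn":0}
    - {"hand":0,"tx":-0.03,"ty":0,"tz":0.05,"turn":-0.015}
    - {"hand":0,"tx":-0.03,"ty":0,"tz":0.05,"turn":-0.015}
    - {"hand":0,"tx":-0.03,"ty":0,"tz":0.05,"turn":-0.015}
    - {"hand":0,"tx":-0.03,"ty":0,"tz":0.05,"turn":-0.015}

```text
time_s: 12.1
tcp_pos: [0.4652, 0.0188, 0.0433]
eef_rot: [180.0, 0.0, -91.9]
contact_force: [-0.7, -0.2, 0.3]
gripper_width: 0.0871
gripper_force: 0.0
```

Run:
```python
from h import *
s=r.get_state();print(s['tcp_pos'],s['eef_rot'],s['contact_force'].round(1),s['gripper_width'],s['time_s'])
c=scene_scr(); save(c,'s7'); t=cap('top'); save(t,'t7')
def ends(c):
    # rear end: extreme of scraper mask toward robot
    for d in r.trace('scraper_mid','scene' if c is S else 'top'):
        m=d['pixels']; ys,xs=np.nonzero(m); P=back(c,np.c_[xs,ys],.03)
        if len(xs)<2500 and abs(P[:,1].mean()-.012)<.04 and P[:,0].mean()>.5: print('x',np.percentile(P[:,0],[0,.5,99.5,100]).round(4),'y at rear',P[P[:,0]<P[:,0].min()+.02,1].mean().round(4))
S=c; r.capture('scene'); ends(S); r.capture('top'); ends(t)
a=cv2.resize(cv2.imread('pics/s7.png')[235:315,235:330],(594,500),interpolation=cv2.INTER_CUBIC)
b=cv2.resize(cv2.imread('pics/t7.png')[175:220,290:330],(206,232),interpolation=cv2.INTER_CUBIC)
o=np.zeros((500,800,3),np.uint8);o[:,:594]=a;o[:232,594:]=b;cv2.imwrite('pics/comb7.png',o)
```

```text
[0.46518851 0.0188298  0.04331219] [ 1.79998418e+02  6.43690199e-03 -9.19261514e+01] [-0.7 -0.2  0.3] 0.08706894936236018 12.1
scene 0.91 [ 30. 116. 114.] [388. 375. 424. 456.] [0.512 0.464 0.03 ]
scene 0.86 [182. 104.  36.] [484. 344. 515. 423.] [0.297 0.493 0.03 ]
scene 0.84 [162.  99. 119.] [438. 274. 507. 324.] [0.228 0.277 0.03 ]
scene 0.75 [123.  92.  63.] [248. 261. 309. 299.] [0.625 0.017 0.03 ]
x [0.5448 0.5456 0.7028 0.7032] y at rear 0.0155
x [0.6351 0.6351 0.6995 0.6995] y at rear 0.0156
```

drive_tool:
  commands:
    - {"hand":0,"tx":0.03,"ty":0,"tz":0,"turn":0}
    - {"hand":0,"tx":0.053,"ty":-0.001,"tz":0,"turn":0}
    - {"hand":0,"tx":0.053,"ty":-0.001,"tz":-0.015,"turn":0}
    - {"hand":0,"tx":0.053,"ty":-0.001,"tz":-0.022,"turn":0}
    - {"hand":0,"tx":0.053,"ty":-0.001,"tz":-0.026,"turn":0}
    - {"hand":0,"tx":0.053,"ty":-0.001,"tz":-0.026,"turn":0}

```text
time_s: 13.1
tcp_pos: [0.497, 0.018, 0.0298]
eef_rot: [-179.9, -0.0, -91.9]
contact_force: [-9.5, -0.8, 27.7]
gripper_width: 0.0878
gripper_force: 14.1
```

drive_tool:
  commands:
    - {"hand":0,"tx":-0.008,"ty":0,"tz":0.001,"turn":0}
    - {"hand":0,"tx":-0.02,"ty":0.0005,"tz":0.001,"turn":0}
    - {"hand":0,"tx":-0.035,"ty":0.001,"tz":0.001,"turn":0}
    - {"hand":0,"tx":-0.05,"ty":0.0015,"tz":0.001,"turn":0}
    - {"hand":0,"tx":-0.06,"ty":0.002,"tz":0.001,"turn":0}

```text
time_s: 13.6
tcp_pos: [0.4591, 0.0189, 0.028]
eef_rot: [179.9, -0.0, -92.0]
contact_force: [-0.5, -0.1, -0.7]
gripper_width: 0.0878
gripper_force: 0.0
```

Run:
```python
from h import *
s=r.get_state();print(s['tcp_pos'],s['eef_rot'],s['contact_force'].round(1),s['gripper_width'],s['time_s'])
c=scene_scr(); save(c,'s8')
for d in r.trace('scraper_mid','scene'):
    m=d['pixels']; ys,xs=np.nonzero(m); P=back(c,np.c_[xs,ys],.03)
    if len(xs)<2500 and abs(P[:,1].mean()-.012)<.04 and P[:,0].mean()>.45: print('x',np.percentile(P[:,0],[0,.5,99.5,100]).round(4))
for n in ('s7','s8'):
    print(cv2.imread('pics/%s.png'%n)[280:292,254:280].astype(int).sum(2)//3)
```

```text
[0.45909199 0.01894728 0.02804603] [ 1.79903653e+02 -2.42127437e-02 -9.19670216e+01] [-0.5 -0.1 -0.7] 0.0877622644621129 13.6
scene 0.94 [123.  92.  65.] [250. 263. 311. 303.] [0.621 0.021 0.03 ]
scene 0.72 [162.  98. 119.] [440. 274. 506. 321.] [0.227 0.278 0.03 ]
scene 0.6 [ 31. 116. 114.] [390. 373. 422. 453.] [0.51  0.462 0.03 ]
scene 0.55 [182. 104.  36.] [485. 346. 520. 420.] [0.299 0.494 0.03 ]
scene 0.39 [ 38. 140. 138.] [363. 195. 362. 202.] [ 0.325 -0.097  0.03 ]
nut 0.71 289.3 159.7 [ 0.4441 -0.3238  0.01  ] 1351
x [0.545  0.5455 0.7015 0.702 ]
[[112  87 109 108 106 103  99  80  81  63  93 110 117 104  99  98  95  92
   90  75  72  55  61  92 101  89]
 [119 100 103 102 101 102 105  83  80  76  70 100 118 110  81  95  92  91
  102  59  50  42  69  86  97  96]
 [121 108  81 100 104 104 104 101  81  77  61  94 112 117  97 115 107  86
   90  64  61  77 130  74  91 101]
 [116 113 100 102 104  99  99 101  69  76  76  79 102 119 105  77  87  81
  105  82  81  82 136  93  88  97]
 [106 119 115  92  97 100 101 103  68  74  74  56  97 114 113 100 128 130
  133  87  80  80  91 106  7
[... 1379 characters left out ...]
04  79  90
   88  82  78  81  78 134  94  90]
 [ 61  75 115 109 105 104  99  99 101  80  77  77  60  97 113 108  89 102
  127 129  87  80  83  92  66  70]
 [ 56  63  82 104  84  95 100 101 102  99  72  69  45  84 105 115 107 128
  131 132 130  90  81  82  78  60]
 [ 57  65  74 112 103 102 101  99 115 122  68  47  60  60  94 113 106 109
  128 133 135  88  80  83  83  58]
 [ 82  62  68  84  76  73 121 117  96  95  69  57  78  62  86 107 114  88
  129 133 136  90  83  82  82  79]
 [ 81  59  66  75  74  84  91  92 104 128  91  80  80 127  80  96 102  84
   92  89  91  82  81  81  84  85]
 [ 82  58  57  70  77  97  78 122 130 134  91  79  78  91  86  92  98  92
   79 129  92  82  81  84  78  68]]
```

The press-and-pull slipped: the scraper moved only about 2 mm. I'll press again further in and read the force ratio during a very short pull.

drive_tool:
  commands:
    - {"hand":0,"tx":0,"ty":0.004,"tz":0.025,"turn":0}
    - {"hand":0,"tx":0.04,"ty":0.003,"tz":0.025,"turn":0}
    - {"hand":0,"tx":0.07,"ty":0.002,"tz":0.025,"turn":0}
    - {"hand":0,"tx":0.07,"ty":0.002,"tz":0.008,"turn":0}
    - {"hand":0,"tx":0.07,"ty":0.002,"tz":0,"turn":0}
    - {"hand":0,"tx":0.07,"ty":0.002,"tz":0,"turn":0}

```text
time_s: 14.4
tcp_pos: [0.5042, 0.0208, 0.03]
eef_rot: [-179.8, 0.0, -91.9]
contact_force: [-2.9, -1.3, 17.0]
gripper_width: 0.0873
gripper_force: 8.9
```

drive_tool:
  commands:
    - {"hand":0,"tx":-0.005,"ty":0,"tz":0,"turn":0}
    - {"hand":0,"tx":-0.01,"ty":0,"tz":0,"turn":0}

```text
time_s: 14.6
tcp_pos: [0.5001, 0.0217, 0.0299]
eef_rot: [-179.6, 0.1, -91.8]
contact_force: [5.0, 0.3, 6.1]
gripper_width: 0.0875
gripper_force: 4.0
```

```bash
cat >> h.py <<'E'
def sx():
    s=r.get_state();print(s['tcp_pos'].round(4),s['eef_rot'][2].round(1),s['contact_force'].round(1),s['gripper_width'].round(4),s['time_s'])
    c=cap('scene')
    for d in r.trace('scraper_mid','scene'):
        m=d['pixels']; ys,xs=np.nonzero(m); P=back(c,np.c_[xs,ys],.03)
        if len(xs)<2500 and abs(P[:,1].mean()-.012)<.06 and P[:,0].mean()>.42:
            P=P[:,:2];u=np.linalg.svd(P-P.mean(0),full_matrices=False)[2][0];u*=np.sign(u[0]); q=(P-P.mean(0))@u
            print('scraper x',np.percentile(P[:,0],[0,.5,99.5,100]).round(4),'ext',np.round(d['extent']),'mean',P.mean(0).round(4),'yaw',np.degrees(np.arctan2(u[1],u[0])).round(1),'tips',(P.mean(0)+u*q.min()).round(4),(P.mean(0)+u*q.max()).round(4))
    return c
E
python3 -c "
from h import *
c=sx();save(c,'s9')"
```

```text
Traceback (most recent call last):
  File "h.py", line 40, in sx
    s=r.get_state();print(s['tcp_pos'].round(4),s['eef_rot'][2].round(1),s['contact_force'].round(1),s['gripper_width'].round(4),s['time_s'])
                                                                                                     ^^^^^^^^^^^^^^^^^^^^^^^^
AttributeError: 'float' object has no attribute 'round'
```

```bash
sed -i "s/s\['gripper_width'\].round(4)/s['gripper_width']/" h.py; python3 -c "
from h import *
c=sx();save(c,'s9')"
```

```text
[0.5001 0.0217 0.0299] -91.8 [5.  0.3 6.1] 0.08754112478886002 14.6
scraper x [0.55   0.5519 0.681  0.682 ] ext [260. 268. 308. 292.] mean [0.6176 0.0227] yaw -0.6 tips [0.55   0.0234] [0.682 0.022]
```

drive_tool:
  commands:
    - {"hand":0,"tx":-0.003,"ty":0,"tz":-0.002,"turn":0}
    - {"hand":0,"tx":-0.008,"ty":0,"tz":-0.002,"turn":0}
    - {"hand":0,"tx":-0.013,"ty":0,"tz":-0.002,"turn":0}

```text
time_s: 15.0
tcp_pos: [0.4949, 0.0226, 0.0299]
eef_rot: [-179.4, 0.2, -91.8]
contact_force: [9.0, -0.2, 12.8]
gripper_width: 0.0878
gripper_force: 6.5
```

```bash
python3 -c "
from h import *
c=sx();save(c,'s10')"
```

```text
[0.4949 0.0226 0.0299] -91.8 [ 9.  -0.2 12.8] 0.08777216134103025 15.0
scraper x [0.55   0.5518 0.6833 0.6839] ext [261. 266. 309. 303.] mean [0.6224 0.0259] yaw 5.5 tips [0.551 0.019] [0.6861 0.0321]
```

drive_tool:
  commands:
    - {"hand":0,"tx":-0.008,"ty":0,"tz":-0.001,"turn":0}
    - {"hand":0,"tx":-0.016,"ty":0,"tz":-0.001,"turn":0}
    - {"hand":0,"tx":-0.024,"ty":0,"tz":-0.001,"turn":0}
    - {"hand":0,"tx":-0.032,"ty":0,"tz":-0.001,"turn":0}

```text
time_s: 15.5
tcp_pos: [0.477, 0.0234, 0.0299]
eef_rot: [-179.2, 0.3, -91.7]
contact_force: [9.2, 0.5, 15.6]
gripper_width: 0.0877
gripper_force: 7.6
```

```bash
python3 -c "
from h import *
c=sx();save(c,'s11')
b=cap('top');save(b,'t11')
f=np.vstack([np.hstack([cv2.resize(cv2.imread('pics/%s.png'%n)[235:315,235:330],(400,300),interpolation=cv2.INTER_CUBIC) for n in p]) for p in (('s7','s9'),('s10','s11'))])
cv2.imwrite('pics/c11.png',f)"
```

```text
[0.477  0.0234 0.0299] -91.7 [ 9.2  0.5 15.6] 0.08767045016351672 15.5
scraper x [0.5052 0.5065 0.6745 0.6756] ext [263. 260. 326. 295.] mean [0.598  0.0237] yaw -1.3 tips [0.5051 0.0258] [0.6757 0.0219]
```

The scraper is now following: its rear end is at x=0.507. I'll check that the nut comes along.

View pics/c11.png

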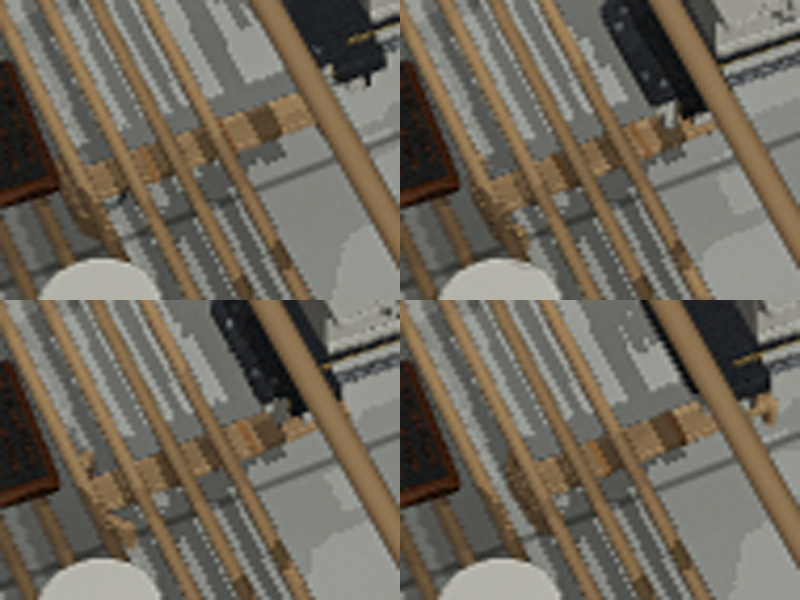

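In the last panel the lip has moved to (525,490) and the nut is gone from its old spot, hidden under the strip, so it is following. I'll keep pulling.

drive_tool:
  commands:
    - {"hand":0,"tx":-0.012,"ty":0,"tz":0,"turn":0}
    - {"hand":0,"tx":-0.024,"ty":0,"tz":0,"turn":0}
    - {"hand":0,"tx":-0.036,"ty":0,"tz":0,"turn":0}
    - {"hand":0,"tx":-0.048,"ty":0,"tz":0,"turn":0}
    - {"hand":0,"tx":-0.06,"ty":0,"tz":0,"turn":0}
    - {"hand":0,"tx":-0.072,"ty":0,"tz":0,"turn":0}
    - {"hand":0,"tx":-0.084,"ty":0,"tz":0,"turn":0}
    - {"hand":0,"tx":-0.096,"ty":0,"tz":0,"turn":0}

```text
time_s: 16.45
tcp_pos: [0.4197, 0.0242, 0.0298]
eef_rot: [-179.2, 0.3, -91.7]
contact_force: [10.7, 0.1, 16.5]
gripper_width: 0.0875
gripper_force: 8.5
```

```bash
cat >> h.py <<'E'
def nut(n):
    c=cap(n)
    for d in r.trace('nut_mid',n):
        ys,xs=np.nonzero(d['pixels'])
        if len(xs): print(n,'nut',round(d['score'],2),np.round(d['extent']),back(c,[[xs.mean(),ys.mean()]],.012)[0].round(4),len(xs),np.median(c['frame'][d['pixels']],0))
    return c
E
python3 -c "
from h import *
c=sx();save(c,'s12')
nut('scene');nut('top')"
```

```text
[0.4197 0.0242 0.0298] -91.7 [10.7  0.1 16.5] 0.08747701483568393 16.45
scraper x [0.4515 0.4539 0.6177 0.6178] ext [282. 256. 343. 287.] mean [0.5489 0.0247] yaw 1.0 tips [0.4516 0.0231] [0.6179 0.0259]
```

drive_tool:
  commands:
    - {"hand":0,"tx":0,"ty":0,"tz":0.045,"turn":0}
    - {"hand":0,"tx":0,"ty":0,"tz":0.045,"turn":1}
    - {"hand":0,"tx":0,"ty":0,"tz":0.045,"turn":1}
    - {"hand":0,"tx":0,"ty":0,"tz":0.045,"turn":1}
    - {"hand":0,"tx":0,"ty":0,"tz":0.045,"turn":1}
    - {"hand":0,"tx":0,"ty":0,"tz":0.045,"turn":1}
    - {"hand":0,"tx":0.03,"ty":0,"tz":0.045,"turn":1}
    - {"hand":0,"tx":0.06,"ty":0,"tz":0.045,"turn":1}
    - {"hand":0,"tx":0.1,"ty":0,"tz":0.045,"turn":1}
    - {"hand":0,"tx":0.147,"ty":0,"tz":0.045,"turn":1}

```text
time_s: 17.75
tcp_pos: [0.4999, 0.0203, 0.053]
eef_rot: [179.9, 0.1, -14.2]
contact_force: [-0.4, 0.3, 0.6]
gripper_width: 0.0877
gripper_force: 0.0
```

drive_tool:
  commands:
    - {"hand":0,"tx":0,"ty":0,"tz":0,"turn":0.03}
    - {"hand":0,"tx":0,"ty":0,"tz":0,"turn":0.03}

```text
time_s: 17.95
tcp_pos: [0.4997, 0.0202, 0.0526]
eef_rot: [179.9, 0.1, -11.9]
contact_force: [0.4, -0.8, -0.6]
gripper_width: 0.0879
gripper_force: 0.0
```

```bash
python3 -c "
from h import *
c=sx();save(c,'s13')
w=nut('wrist')
for o in scr(w): print(*o)"
```

```text
[0.4997 0.0202 0.0526] -11.9 [ 0.4 -0.8 -0.6] 0.08789504173823842 17.95
scraper x [0.5464 0.5467 0.6167 0.6178] ext [285. 262. 308. 289.] mean [0.5806 0.0266] yaw 5.6 tips [0.5462 0.0232] [0.6175 0.0302]
wrist nut 0.85 [280.  75. 312. 126.] [0.595  0.0094 0.012 ] 1082 [91. 93. 88.]
0.72 [147. 114.  72.] [188.6, 54.9, 344.0, 364.3] [0.5573 0.0253] yaw 2.4 ends [0.4478 0.0207] [0.6138 0.0276]
0.61 [ 0. 95. 91.] [421.5, 382.2, 435.7, 392.0] [ 0.4167 -0.0348] yaw 20.6 ends [ 0.4119 -0.0365] [ 0.4212 -0.033 ]
```

The nut sits in the lip at (0.595, 0.009). I'll grip the strip at its middle.

drive_tool:
  commands:
    - {"hand":0,"tx":0.008,"ty":0.005,"tz":0,"turn":0.15}
    - {"hand":0,"tx":0.008,"ty":0.005,"tz":-0.02,"turn":0.15}
    - {"hand":0,"tx":0.008,"ty":0.005,"tz":-0.06,"turn":0.15}
    - {"hand":1,"tx":0.008,"ty":0.005,"tz":-0.073,"turn":0.15}
    - {"hand":1,"tx":0.008,"ty":0.005,"tz":-0.073,"turn":0.15}
    - {"hand":1,"tx":0.008,"ty":0.005,"tz":-0.073,"turn":0.15}
    - {"hand":1,"tx":0.008,"ty":0.005,"tz":-0.073,"turn":0.15}
    - {"hand":1,"tx":0.008,"ty":0.005,"tz":-0.073,"turn":0.15}
    - {"hand":1,"tx":0.008,"ty":0.005,"tz":-0.073,"turn":0.15}
    - {"hand":1,"tx":0.008,"ty":0.005,"tz":-0.073,"turn":0.15}
  grip_force: 30

```text
time_s: 19.2
tcp_pos: [0.5056, 0.0237, 0.0103]
eef_rot: [-180.0, -0.0, 1.6]
contact_force: [-0.5, -0.9, -0.6]
gripper_width: 0.037
gripper_force: 0.0
```

drive_tool:
  commands:
    - {"hand":1,"tx":0,"ty":0,"tz":0,"turn":0}
    - {"hand":1,"tx":0,"ty":0,"tz":0,"turn":0}
    - {"hand":1,"tx":0,"ty":0,"tz":0,"turn":0}
    - {"hand":1,"tx":0,"ty":0,"tz":0,"turn":0}

```text
time_s: 19.6
tcp_pos: [0.5054, 0.0236, 0.01]
eef_rot: [180.0, 0.0, 1.6]
contact_force: [0.2, 0.3, 2.6]
gripper_width: 0.0236
gripper_force: 30.0
```

drive_tool:
  commands:
    - {"hand":1,"tx":-0.016,"ty":0,"tz":0.001,"turn":0}
    - {"hand":1,"tx":-0.033,"ty":0,"tz":0.001,"turn":0}
    - {"hand":1,"tx":-0.05,"ty":0,"tz":0.001,"turn":0}
    - {"hand":1,"tx":-0.066,"ty":0,"tz":0.001,"turn":0}
    - {"hand":1,"tx":-0.083,"ty":0,"tz":0.001,"turn":0}
    - {"hand":1,"tx":-0.1,"ty":0,"tz":0.001,"turn":0}
    - {"hand":1,"tx":-0.116,"ty":0,"tz":0.001,"turn":0}
    - {"hand":1,"tx":-0.133,"ty":0,"tz":0.001,"turn":0}
    - {"hand":1,"tx":-0.15,"ty":0,"tz":0.001,"turn":0}
    - {"hand":1,"tx":-0.166,"ty":0,"tz":0.001,"turn":0}

```text
time_s: 20.6
tcp_pos: [0.4049, 0.0236, 0.0106]
eef_rot: [180.0, 0.0, 1.6]
contact_force: [-0.2, -0.1, -1.1]
gripper_width: 0.0234
gripper_force: 30.0
```

```bash
python3 -c "
from h import *
c=sx();save(c,'s14')
nut('scene');nut('top');nut('wrist')"
```

```text
[0.4049 0.0236 0.0106] 1.6 [-0.2 -0.1 -1.1] 0.023364763145285974 20.6
scraper x [0.4251 0.4262 0.519  0.5195] ext [320. 244. 354. 276.] mean [0.4803 0.028 ] yaw 11.3 tips [0.426  0.0171] [0.5216 0.0363]
scene nut 0.61 [193. 170. 341. 428.] [0.6642 0.102  0.012 ] 9875 [122. 105.  79.]
scene nut 0.2 [320. 247. 353. 277.] [0.4754 0.0196 0.012 ] 367 [123.  99.  69.]
wrist nut 0.95 [344.  81. 375. 146.] [0.4932 0.0088 0.012 ] 1417 [102. 104.  98.]
```

drive_tool:
  commands:
    - {"hand":1,"tx":0.003,"ty":0,"tz":0.03,"turn":0}
    - {"hand":1,"tx":0.003,"ty":0,"tz":0.07,"turn":0}
    - {"hand":1,"tx":0.003,"ty":0.08,"tz":0.07,"turn":0}
    - {"hand":1,"tx":0.003,"ty":0.16,"tz":0.07,"turn":0}
    - {"hand":1,"tx":0.003,"ty":0.22,"tz":0.07,"turn":0}
    - {"hand":1,"tx":0.003,"ty":0.22,"tz":0.07,"turn":0}
    - {"hand":1,"tx":0.003,"ty":0.22,"tz":0.03,"turn":0}
    - {"hand":1,"tx":0.003,"ty":0.22,"tz":0.008,"turn":0}
    - {"hand":1,"tx":0.003,"ty":0.22,"tz":0,"turn":0}
    - {"hand":1,"tx":0.003,"ty":0.22,"tz":0,"turn":0}

```text
time_s: 22.0
tcp_pos: [0.4074, 0.1551, 0.0103]
eef_rot: [179.9, 0.1, 1.6]
contact_force: [-0.2, -0.2, -0.4]
gripper_width: 0.0236
gripper_force: 30.0
```

drive_tool:
  commands:
    - {"hand":0.4,"tx":0,"ty":0,"tz":0,"turn":0}
    - {"hand":0.4,"tx":0,"ty":0,"tz":0,"turn":0}
    - {"hand":0.4,"tx":0,"ty":0,"tz":0,"turn":0}
    - {"hand":0.4,"tx":0,"ty":0,"tz":0,"turn":0}
    - {"hand":0.4,"tx":0,"ty":0,"tz":0.08,"turn":0}
    - {"hand":0.4,"tx":0,"ty":0,"tz":0.13,"turn":0}
    - {"hand":0.4,"tx":0.08,"ty":-0.08,"tz":0.13,"turn":0}
    - {"hand":0.4,"tx":0.12,"ty":-0.16,"tz":0.13,"turn":0}
    - {"hand":0.4,"tx":0.12,"ty":-0.23,"tz":0.13,"turn":0}
    - {"hand":0.4,"tx":0.12,"ty":-0.23,"tz":0.13,"turn":0}

```text
time_s: 23.0
tcp_pos: [0.4795, 0.0141, 0.0883]
eef_rot: [180.0, 0.1, 1.4]
contact_force: [-0.3, -0.4, -0.3]
gripper_width: 0.0525
gripper_force: 0.0
```

```bash
python3 -c "
from h import *
c=sx()
nut('scene');w=nut('wrist')
for o in scr(w): print(*o)
scene_scr('top')"
```

```text
[0.4795 0.0141 0.0883] 1.4 [-0.3 -0.4 -0.3] 0.05252470259560088 23.0
scene nut 0.57 [129. 122. 225. 183.] [ 0.6827 -0.4727  0.012 ] 2650 [ 22.  55. 110.]
scene nut 0.54 [320. 256. 329. 264.] [0.4935 0.0141 0.012 ] 84 [132.  137.5 132.5]
wrist nut 0.67 [298. 212. 339. 254.] [0.4942 0.0154 0.012 ] 1260 [148. 150. 144.]
0.78 [161. 126.  80.] [39.6, 194.0, 164.6, 288.4] [0.494  0.1524] yaw -18.8 ends [0.4544 0.1659] [0.5256 0.1417]
0.78 [  0. 103. 100.] [364.8, 363.6, 395.5, 391.6] [ 0.3902 -0.0304] yaw 34.2 ends [ 0.3763 -0.0397] [ 0.4028 -0.0218]
top 0.79 [ 62. 125. 124.] [152. 223. 199. 263.] [0.507 0.458 0.03 ]
top 0.79 [ 67. 142. 142.] [324. 274. 371. 316.] [ 0.33  -0.101  0.03 ]
top 0.77 [181. 112.  63.] [144. 292. 192. 323.] [0.296 0.488 0.03 ]
top 0.77 [170. 114. 132.] [204. 329. 226. 342.] [0.203 0.317 0.03 ]
top 0.42 [152. 127.  95.] [262. 269. 270. 283.] [0.393 0.154 0.03 ]
nut 0.39 276.5 182.6 [0.7042 0.1196 0.01  ] 4839
```

drive_tool:
  commands:
    - {"hand":0.4,"tx":0.024,"ty":0.0015,"tz":-0.03,"turn":0}
    - {"hand":0.4,"tx":0.024,"ty":0.0015,"tz":-0.1,"turn":0}
    - {"hand":0.4,"tx":0.024,"ty":0.0015,"tz":-0.13,"turn":0}
    - {"hand":0.4,"tx":0.024,"ty":0.0015,"tz":-0.14,"turn":0}
    - {"hand":1,"tx":0.024,"ty":0.0015,"tz":-0.14,"turn":0}
    - {"hand":1,"tx":0.024,"ty":0.0015,"tz":-0.14,"turn":0}
    - {"hand":1,"tx":0.024,"ty":0.0015,"tz":-0.14,"turn":0}
    - {"hand":1,"tx":0.024,"ty":0.0015,"tz":-0.14,"turn":0}
    - {"hand":1,"tx":0.024,"ty":0.0015,"tz":-0.14,"turn":0}
    - {"hand":1,"tx":0.024,"ty":0.0015,"tz":-0.14,"turn":0}
  grip_force: 30

```text
time_s: 24.5
tcp_pos: [0.4946, 0.0188, 0.0055]
eef_rot: [-180.0, -0.1, 1.6]
contact_force: [-1.9, 1.0, 6.4]
gripper_width: 0.0248
gripper_force: 30.0
```

drive_tool:
  commands:
    - {"hand":1,"tx":0,"ty":0,"tz":0.06,"turn":0}
    - {"hand":1,"tx":-0.02,"ty":0,"tz":0.15,"turn":0}
    - {"hand":1,"tx":-0.065,"ty":-0.08,"tz":0.17,"turn":0}
    - {"hand":1,"tx":-0.065,"ty":-0.16,"tz":0.17,"turn":0}
    - {"hand":1,"tx":-0.065,"ty":-0.24,"tz":0.17,"turn":0}
    - {"hand":1,"tx":-0.065,"ty":-0.32,"tz":0.17,"turn":0}
    - {"hand":1,"tx":-0.065,"ty":-0.4,"tz":0.17,"turn":0}
    - {"hand":1,"tx":-0.065,"ty":-0.47,"tz":0.17,"turn":0}
    - {"hand":1,"tx":-0.065,"ty":-0.52,"tz":0.17,"turn":0}
    - {"hand":1,"tx":-0.065,"ty":-0.52,"tz":0.17,"turn":0}

```text
time_s: 25.5
tcp_pos: [0.4546, -0.2966, 0.1064]
eef_rot: [180.0, 0.0, 1.4]
contact_force: [-1.0, 0.2, -0.3]
gripper_width: 0.0244
gripper_force: 30.0
```

```bash
python3 -c "
from h import *
s=r.get_state();print(s['tcp_pos'],s['gripper_width'],s['gripper_force'],s['time_s'])
for n in ('scene','top','wrist'):
    c=cap(n)
    for d in r.trace('bowl',n)[:2]:
        e=d['extent'];print(n,round(d['score'],2),np.round(e),back(c,[[(e[0]+e[2])/2,(e[1]+e[3])/2]],.04)[0].round(3))
"
```

```text
[ 0.45456379 -0.29660043  0.10641591] 0.024428482751544408 29.999399185180664 25.5
scene 0.74 [267. 143. 315. 184.] [ 0.455 -0.286  0.04 ]
scene 0.15 [194. 173. 344. 425.] [0.673 0.069 0.04 ]
top 0.88 [390. 259. 424. 273.] [ 0.415 -0.3    0.04 ]
top 0.62 [258. 238. 269. 289.] [0.431 0.161 0.04 ]
wrist 0.7 [216. 157. 416. 329.] [ 0.464 -0.294  0.04 ]
```

drive_tool:
  commands:
    - {"hand":1,"tx":0.002,"ty":0.008,"tz":-0.06,"turn":0}
    - {"hand":1,"tx":0.002,"ty":0.008,"tz":-0.118,"turn":0}
    - {"hand":1,"tx":0.002,"ty":0.008,"tz":-0.118,"turn":0}
    - {"hand":0.55,"tx":0.002,"ty":0.008,"tz":-0.118,"turn":0}
    - {"hand":0.55,"tx":0.002,"ty":0.008,"tz":-0.118,"turn":0}
    - {"hand":0.55,"tx":0.002,"ty":0.008,"tz":-0.118,"turn":0}
    - {"hand":0.55,"tx":0.002,"ty":0.008,"tz":-0.118,"turn":0}
    - {"hand":0.55,"tx":0.002,"ty":0.008,"tz":-0.05,"turn":0}
    - {"hand":0.55,"tx":0.002,"ty":0.008,"tz":0.03,"turn":0}
    - {"hand":0.55,"tx":0.002,"ty":0.008,"tz":0.1,"turn":0}

```text
time_s: 26.8
tcp_pos: [0.4562, -0.2889, 0.1694]
eef_rot: [180.0, -0.1, 1.6]
contact_force: [1.5, -0.1, -0.3]
gripper_width: 0.0396
gripper_force: 0.0
```

```bash
python3 -c "
from h import *
s=r.get_state();print(s['tcp_pos'],s['gripper_width'],s['gripper_force'],s['time_s'],s['contact_force'])
nut('wrist');c=nut('scene');nut('top')
for l in ('bowl','jar','brush','dipper'):
    for d in r.trace(l,'scene')[:1]: print(l,np.round(d['extent']))
scene_scr('top');scene_scr()
"
```

```text
[ 0.45618749 -0.28890136  0.16938489] 0.03956284236667293 0.0 26.8 [ 1.51287954 -0.10274481 -0.27692489]
wrist nut 0.64 [299. 210. 330. 239.] [ 0.4549 -0.2886  0.012 ] 734 [164.  166.5 160. ]
wrist nut 0.16 [  0.   1. 166.  39.] [ 0.6243 -0.1219  0.012 ] 2313 [67. 43. 25.]
scene nut 0.52 [285. 163. 294. 173.] [ 0.4529 -0.2944  0.012 ] 75 [107. 111. 108.]
bowl [265. 142. 316. 183.]
jar [242. 303. 281. 350.]
brush [209. 223. 250. 293.]
dipper [128. 121. 223. 184.]
top 0.85 [185. 114.  65.] [140. 292. 192. 323.] [0.295 0.489 0.03 ]
top 0.56 [ 66. 141. 141.] [153. 224. 196. 264.] [0.504 0.455 0.03 ]
nut 0.7 264.9 260.9 [0.442  0.1596 0.01  ] 375
nut 0.39 267.0 181.6 [0.7084 0.1517 0.01  ] 4528
scene 0.8 [155.  93. 113.] [438. 274. 506. 322.] [0.227 0.278 0.03 ]
scene 0.72 [ 34. 127. 125.] [391. 376. 422. 455.] [0.511 0.463 0.03 ]
scene 0.69 [140. 114.  81.] [342. 275. 405. 320.] [0.446 0.158 0.03 ]
scene 0.68 [175.  98.  33.] [485. 346. 517. 419.] [0.298 0.492 0.03 ]
scene 0.57 [ 34. 128. 125.] [349. 175. 376. 231.] [ 0.328 -0.103  0.03 ]
nut 0.33 228.2 264.4 [ 0.7249 -0.0791  0.01  ] 1299
```

The nut is in the bowl, the scraper lies flat at (0.446, 0.158), and the jar, brush and dipper haven't moved. I'm handing in.

```bash
python3 -c "
from plant import r
print(r.close_job())"
```

```text
the job is handed in; nothing more can be done
None
```

The job is handed in after about 27 s: the nut was dragged out from under the shelf with the scraper and is in the bowl, the scraper lies flat in front of the shelf with its ends down, and the last camera check showed the bowl standing and the jar, brush and dipper where they were; no verdict came back.

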